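Set the filter wheel to its square port and lock it

ROBOT

A 6-joint arm with a two-finger parallel gripper is mounted at the origin on a cart in front of the work surface, level with it; the furniture and walls round the work are solid. World frame = base frame: x ahead of the robot, y to its left, z up, the work surface at z = 0. Lengths are in m, angles in rad, forces in N, time in s.
With the tool pointing down it reaches from about 0.4 to 0.925 m from the base axis. Payload 3.4 kg.
Tool frame: the origin (TCP) lies at the very end of the fingers, on their centre line; the grasp point (between the pads) lies 19 mm behind it; z points along the fingers, y is the direction in which the jaws open and shut (so a half turn about z gives the same grasp; the last joint's range is limited). The gripper opens to 85 mm and grips with 20 to 120 N. Pads are 22 mm wide; open, the fingers measure 114 mm over their backs; the gripper's body (76 mm by 85 mm) begins 54 mm behind the grasp point. The pads swing forward as they close: fully open they stand 13 mm farther back than shut.
Start: joints at [1.268, 0.307, 1.506, -0, 1.328, -0.073], TCP at [0.131, 0.56, 0.231] pointing down, gripper open.
Joint ranges: [-3.12, 3.12], [-1.05, 2.28], [0.14, 2.33], [-1.42, 4.57], [0.1, 2.73], [-2.68, 2.68]. Speed limits (rad/s): [2.57, 2.57, 3.14, 3.14, 3.14, 3.14].

INTERFACE

Orientations are given as a unit quaternion [x, y, z, w].
In Python, from cell import env gives the robot as it stands.
- The arm moves only by the tool play_rows, never from a script. Its argument "steps" is a list that holds one entry, the list of rows, each a list of 5 numbers: the shift along the tool's x, y, z in m, then the turn about the tool's z in rad, then the finger opening in m, from 0 to 0.0854. In form: [[[dx, dy, dz, roll, claw], ...]]. A call has 1 to 12 rows; each row is the pose to reach, as a shift and turn from the pose commanded when the call began, along the tool's axes at that moment; what a row does not reach only later rows make up. A row lasts 1/8 s, in which the tool goes at most 62.5 mm and 10.7 degrees, less where a joint would pass 70% of its speed; a pose out of reach is approached as far as the arm can. A call with a gripper value outside its range is refused whole. The fingers move at their own pace and stop on an object; the grip force is fixed at half the most. Time passes only in rows, so rows that repeat a pose let the fingers close. It gives the time, the measured TCP pose, the force and the opening at its end, in the units of the state.
- env.get_obs(): the state, without advancing time (a new reading comes with each control period).
- env.read_camera(name): name is "scene" or "top"; returns the picture (400x640x3 uint8, blue, green, red); there is no depth.
- env.camera_model(name): a dict with "fx", "fy", "cx", "cy" (pixels), "R" (3x3) and "t" (3): a world point X has camera coordinates R X + t. Camera axes: x right, y down, z forward; pixel columns grow to the right and rows downward; lengths in m; the calibration is good to about 2 mm. A picture is of the moment at which its call begins. camera_model takes no time and is no camera call.
- env.close_job(): hands the job in, once; it reports no verdict.
Trained networks look in the newest picture that a camera, given by its name, has taken for a name from the list of things; names that differ only in an ending like _2 or _b are one class to them, and where a whole thing is asked for, a point or a joint stands for the part that bears it (a point fixed in the world has none). Each returns a list of dicts, best first, with "score" (0 to 1); they miss things now and then, are a little off and sometimes report something else, mostly with a low value. They report only what shows in the picture. A call takes as long as a camera call. They do not tell look-alikes from the thing itself.
- env.masks_of(camera, label): "region" (400x640 bool, what is visible of it) and "rect" ([left, top, right, bottom] in pixels, round what is visible of it).
The state is a dict: "time": time; "joint_pos": joint angles; "dq": joint speeds; "tau": joint torques, N m; "tool_pos": TCP position; "tool_rot": TCP orientation; "ft_force": force on the tool from outside, world axes, zero at the start; "torque": the same for the moment, N m; "gripper_width": finger opening in m.
Only numpy, scipy, OpenCV 4.12 (cv2) and the standard library are available. Lean on these libraries where they do the work, as an engineer would, in place of code of your own. Each camera call takes 0.05 s, during which the arm holds its last target.

TASK

Turn the filter wheel by its bar knob until the square port stands wholly in the fixed window. Then put the lock pin from its stand into the guide on the rim cover and ease the wheel a little to and fro, feeling for the notch, until the pin drops fully home with the square port still in the window; never force the pin, against the guide or the wheel.

Things in the scene. Friction and masses are not known exactly. Their poses are not given: they have to be found in the camera images.
- filter_unit: Grey round filter-wheel housing, fixed, 208 mm across, 37 mm high, with a lamp block on its +x side (52 mm high, out to x = 194 mm). Origin: on the wheel axis at the underside; z up. The window is on its own -x side, the pin guide on its own +y side.
- wheel_axis (a point): Point on the axis at the wheel's top face, 30 mm up; does not turn. The aluminium wheel turns about z with steady light friction (about 0.12 N m), stays where left, and shows five round ports and one square one at about 60 degree pitch. At its rim, hidden under the cover, it has six notches 12.5 mm wide, 60 degrees apart, in which the pin locks.
- knob (a point): Point on the wheel axis at the knob's top, 84 mm up; does not turn. The knob is a black bar 46 mm long, 12 thick, 34 high (50 to 84 mm up) that turns with the wheel; its length lies along the line from the axis to the square port, within 0.25 rad. Round it nothing within 65 mm of the axis is higher than 37 mm, save its 22 mm thick neck and 42 mm hub.
- square_port (a point): Centre of the square black port (24 mm, steel rim 29 mm) in the wheel's top, 52 mm from the axis; turns with the wheel. Starts 0.8 to 2.45 rad anticlockwise (from above) of the window. It was set by hand, not quite true: with the port centred in the window, the notch for the pin stands 0.06 to 0.13 rad (5 to 11 mm) to one side of the guide; which side is not told.
- window (a point): Centre of the fixed window at the level of the wheel's top, 52 mm from the axis on the housing's -x side. The opening is 42 mm in the turning direction and 32 mm radially; the dark frame round it is 5 mm thick, its top 37 mm above the worktop.
- guide_mouth (a point): Centre of the guide's upper mouth, 82 mm from the axis, 56 mm up. Steel block 30 mm square with an upright round 12 mm through hole (2 mm chamfer), 24 mm deep, ending 2 mm above the wheel. The pin in it rests on the wheel (head 14 mm above the mouth) until a notch comes under it; then it falls by its own weight until its head lies on the mouth.
- lock_pin: Loose steel pin, about 50 g, standing upright in the stand: shank 10 mm thick, 40 mm long, its foot bevelled by 1 mm; round head 18 mm thick, 38 mm high (40 to 78 mm above the foot). Origin: centre of the foot's end; z towards the head. Fully home in the guide its foot is 40 mm below the guide mouth.
- pin_stand: Wooden block 56 x 56 x 45 mm, fixed, with an upright round 14 mm hole in its middle in which the pin stands, its head on the block. Origin: centre of its underside.
Mind the look-alikes: they are no part of the job. Of the things shaped like the lock_pin, the steel one is meant.

How it is judged:
On the way, in this order (a step that is already met when the one before it is completed fails the run):
1. the square port stands wholly in the window (centre within 9 mm of the window's centre) while the pin is still out of the guide (horizontal distance between square_port and window below 0.009 m and horizontal distance between lock_pin and guide_mouth above 0.03 m), for 0.2 s.
2. the pin stands in the guide (foot at least 10 mm below the mouth) (horizontal distance between lock_pin and guide_mouth below 0.005 m and z of lock_pin in the frame of guide_mouth below -0.01 m), for 0.1 s.
At the end, for the whole second after the job is handed in: The lock pin stands upright at rest in the guide, fully home in a wheel notch (foot at least 37 mm below the guide mouth, which only a notch allows), and the square port stands wholly in the window (its centre within 9 mm of the window's centre) (horizontal distance between lock_pin and guide_mouth below 0.005 m and z of lock_pin in the frame of guide_mouth below -0.037 m and angle between lock_pin's own z axis and vertical below 0.15 rad and horizontal distance between square_port and window below 0.009 m and linear speed of lock_pin below 0.02 m/s); the robot touches nothing.
It fails at once if the pin is forced: more than 25 N between the pin and the filter unit (guide or wheel) (contact force between lock_pin and filter_unit above 25 N).
It also fails if it takes over 72 s, if anything falls off the work surface, if the arm or the gripper's body presses on something with over 40 N, if the wrist force passes 120 N, or if a joint passes its speed limit or range.

## Working session

There is one attempt and no reset: what is moved stays moved. The work goes in short steps, Python scripts to look and compute and a tool call to move; the robot and the scene stay as the last step left them, time stands still between calls to the robot, and variables do not carry over. Pictures are saved under pics/ and viewed, and the job is handed in when it is done.

Besides the shell and the picture viewer there is one more tool, called after "Call:" by a JSON object that holds its "name" and its "arguments", one argument or row to a line. play_rows: Moves the arm, as the interface text tells. Its arguments: {"type":"object","properties":{"steps":{"type":"array","items":{"type":"array","items":{"type":"array","items":{"type":"number"}}}}},"required":["steps"]}

```bash
ls; mkdir -p pics; python3 - <<'E'
from cell import env
import cv2,json
o=env.get_obs()
for k,v in o.items(): print(k,v)
for c in("scene","top"):
    im=env.read_camera(c); cv2.imwrite(f"pics/{c}0.png",im)
    print(c,env.camera_model(c))
E
```

```text
pics
time 0.0
joint_pos [ 1.26749873e+00  3.07572932e-01  1.50770460e+00  1.58195669e-05
  1.32845294e+00 -7.35068754e-02]
dq [-0.00087593 -0.0001048   0.00192083 -0.00021667 -0.00077468 -0.00144883]
tau [-1.50371256e-03 -4.57545161e+01 -2.51912713e+01 -2.24799976e-05
  1.33500720e-02  5.46030847e-06]
tool_pos [0.13077178 0.5591765  0.23036936]
tool_rot [ 1.14644568e-01  9.93406000e-01 -1.04855843e-03 -2.07736704e-04]
ft_force [-0.40328006  0.73958085  0.58543378]
torque [ 0.03339226 -0.02270743  0.00940143]
gripper_width 0.08513482623429373
scene {'fx': 389.4904290796361, 'fy': 389.4904290796361, 'cx': 316.1621631234347, 'cy': 204.81698782710106, 'R': array([[ 0.85516226, -0.51830518,  0.00756595],
       [-0.19987811, -0.34317988, -0.91775613],
       [ 0.47827424,  0.78331814, -0.39707234]]), 't': array([-0.42524084,  0.16071254,  0.76677269])}
top {'fx': 418.2529227749058, 'fy': 418.2529227749058, 'cx': 309.9228678924882, 'cy': 203.97655647048995, 'R': array([[-0.00650629, -0.99997817,  0.00115616],
       [-0.99772138,  0.00641396, -0.06716323],
       [ 0.06715435, -0.00159051, -0.99774133]]), 't': array([-0.03476112,  0.47138926,  0.90788419])}
```

View pics/scene0.png

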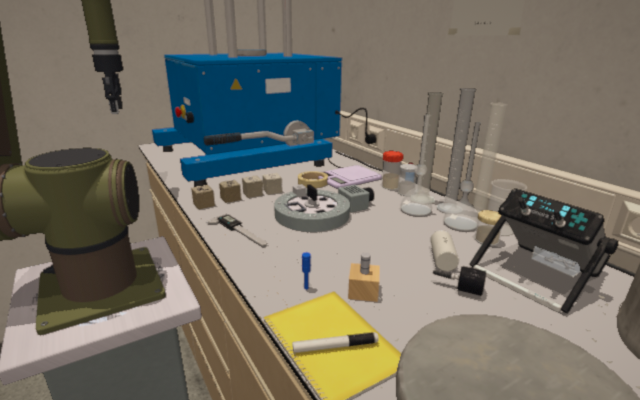

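View pics/top0.png

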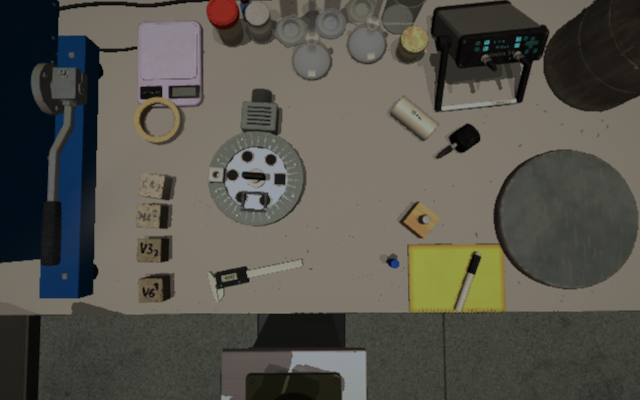

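Candidates for the pin: the grey-steel head in the wooden block (scene 365,262; top 424,219), the blue pin standing free (scene 307,268; top 393,262), and the black handle (top 460,140). By the description I take the steel one in the stand. Next I'll measure and check it in a crop.

```bash
cat > h.py <<'E'
from cell import env
import cv2,numpy as np
def proj(c,X):
    m=env.camera_model(c); p=m["R"]@np.asarray(X,float)+m["t"]
    return np.array([m["fx"]*p[0]/p[2]+m["cx"],m["fy"]*p[1]/p[2]+m["cy"]])
def ray(c,u):
    m=env.camera_model(c); d=m["R"].T@np.array([(u[0]-m["cx"])/m["fx"],(u[1]-m["cy"])/m["fy"],1])
    return -m["R"].T@m["t"],d
def atz(c,u,z):
    o,d=ray(c,u); return o+d*(z-o[2])/d[2]
def tri(us,ut):
    A=[];b=[]
    for c,u in(("scene",us),("top",ut)):
        o,d=ray(c,u); d=d/np.linalg.norm(d); P=np.eye(3)-np.outer(d,d); A.append(P);b.append(P@o)
    A=np.vstack(A);b=np.hstack(b); x,*_=np.linalg.lstsq(A,b,rcond=None); return x,np.linalg.norm(A@x-b)
E
python3 - <<'E'
from h import *
im={c:env.read_camera(c) for c in("scene","top")}
for c in im:
  for l in("filter_unit","knob","square_port","lock_pin","pin_stand","guide_mouth","window"):
    try:
      for d in env.masks_of(c,l)[:3]:
        ys,xs=np.nonzero(d["region"]); print(c,l,round(d["score"],2),np.round(d["rect"]).astype(int),xs.mean().round(1),ys.mean().round(1),len(xs))
    except Exception as e: print(c,l,e)
def crop(c,x0,y0,x1,y1,s,n): cv2.imwrite(n,cv2.resize(im[c][y0:y1,x0:x1],None,fx=s,fy=s,interpolation=cv2.INTER_CUBIC))
crop("top",195,80,315,235,5 and 4,"pics/t_unit.png"); crop("top",380,190,450,280,6,"pics/t_pin.png")
crop("scene",260,165,385,235,6,"pics/s_unit.png"); crop("scene",290,240,400,310,6,"pics/s_pin.png")
E
```

```text
scene filter_unit 0.57 [272 181 374 230] 320.3 206.4 3457
scene knob 0.98 [274 185 377 232] 319.8 206.7 3430
scene square_port 0.75 [348 264 378 300] 363.8 283.0 1006
scene lock_pin 0.68 [359 254 373 274] 365.0 262.8 198
scene lock_pin 0.64 [301 254 312 290] 305.9 267.5 286
scene pin_stand 0.79 [348 264 379 300] 364.0 282.8 993
scene guide_mouth 0.95 [273 184 374 230] 320.1 206.5 3481
scene window 0.58 [275 185 376 234] 320.3 206.5 3469
top filter_unit 0.66 [207  88 300 226] 256.1 167.4 8654
top knob 0.93 [210  85 302 227] 255.9 167.4 8561
top knob 0.46 [273 170 288 185] 279.0 178.9 153
top lock_pin 0.41 [387 259 400 267] 392.5 262.3 97
top pin_stand 0.59 [399 202 442 238] 417.9 219.4 752
top guide_mouth 0.57 [209  88 304 226] 256.1 167.5 8424
top window 0.7 [207  88 305 227] 255.8 167.2 8484
```

View pics/t_unit.png

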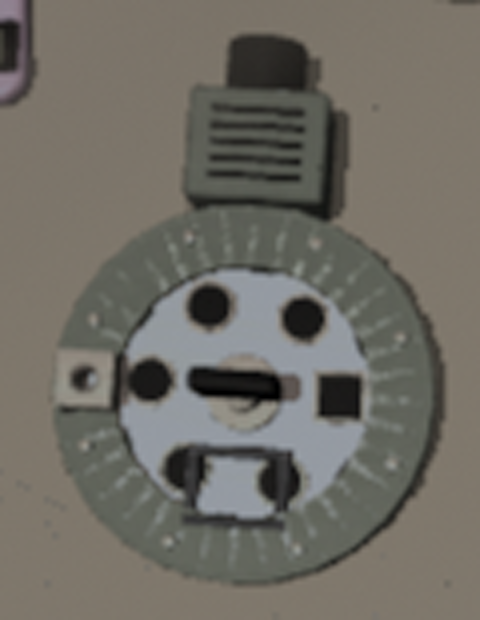

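View pics/t_pin.png

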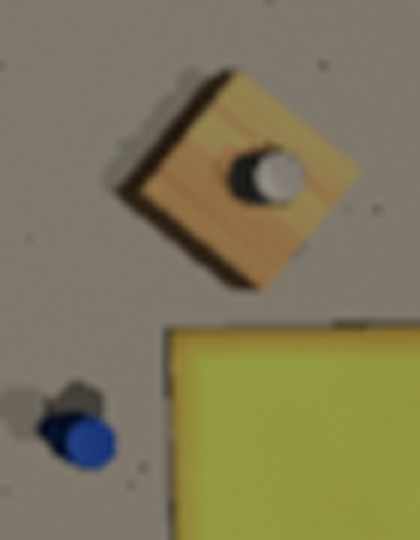

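View pics/s_unit.png

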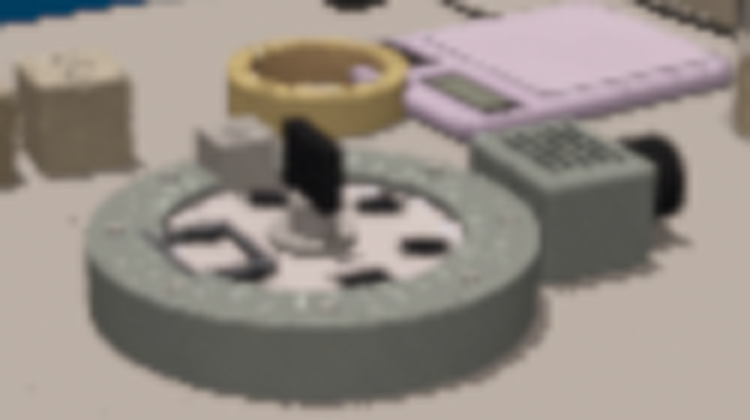

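View pics/s_pin.png

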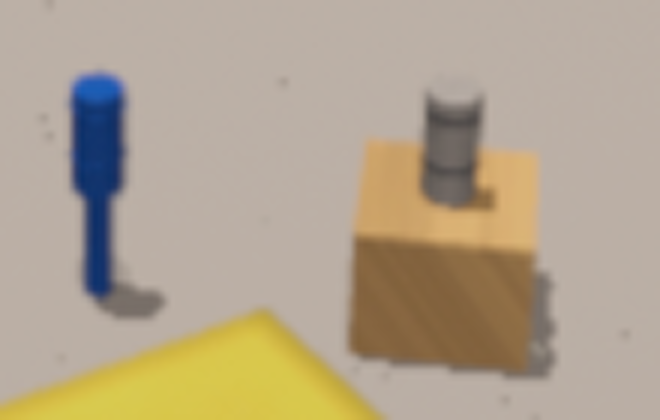

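The crops confirm it: steel pin standing in the wooden block, blue one is a decoy. The square port (top ≈280,179) is about 90° anticlockwise of the window (≈254,200), and the guide hole is at ≈216,175. Next, precise geometry.

```bash
cat > geo.py <<'E'
from h import *
from scipy.optimize import least_squares
im=env.read_camera("top"); g=cv2.cvtColor(im,cv2.COLOR_BGR2GRAY)
# ports: dark blobs
roi=np.zeros_like(g); roi[140:215,218:294]=255
th=((g<60)&(roi>0)).astype(np.uint8)
n,l,s,c=cv2.connectedComponentsWithStats(th)
for i in range(1,n):
    if s[i,4]>15: print("blob",c[i].round(1),s[i,:5],atz("top",c[i],.03).round(4)[:2])
def crp(u): return np.array([195,80])+np.array(u)/4.
for nme,u,z in(("guide hole",(84,380),.056),("window",(238,486),.037),("knob",(235,383),.084),("sq",(340,397),.03)):
    print(nme,crp(u),atz("top",crp(u),z).round(4))
m=env.masks_of("top","filter_unit")[0]["region"].astype(np.uint8)
E
python3 geo.py
```

```text
blob [246.7 156.1] [242 152  10  10  76] [0.5763 0.1001]
blob [270.4 159.2] [266 155  10  10  79] [0.569  0.0481]
blob [229.8 174.8] [223 168  15  15 113] [0.5353 0.1369]
blob [253.6 175.7] [242 172  24   9 155] [0.533  0.0848]
blob [279.5 178.6] [275 174  10  11 101] [0.5263 0.0282]
blob [241.7 197.1] [236 192  16  15  98] [0.4863 0.1105]
blob [263.6 198.7] [253 192  17  16 115] [0.4824 0.063 ]
blob [252.6 209.9] [241 209  24   3  40] [0.4582 0.0869]
guide hole [216. 175.] [0.5314 0.1611 0.056 ]
window [254.5 201.5] [0.4759 0.0818 0.037 ]
knob [253.75 175.75] [0.5254 0.0773 0.084 ]
sq [280.   179.25] [0.5247 0.0272 0.03  ]
```

```bash
cat > fit.py <<'E'
from h import *
from scipy.optimize import least_squares
P=np.array([atz("top",u,.03)[:2] for u in [(246.7,156.1),(270.4,159.2),(232.5,175.0),(279.7,178.8)]])
f=lambda p: np.hypot(P[:,0]-p[0],P[:,1]-p[1])-.052
r=least_squares(f,[.53,.08]); print(r.x,f(r.x)); cx,cy=r.x
G=atz("top",(216,175),.056)[:2]; print("guide dist",np.hypot(*(G-r.x)),"yaw",np.arctan2(*(G-r.x)[::-1])-np.pi/2)
W=atz("top",(254.5,201.5),.037)[:2]; d=r.x-W; print("win dist",np.hypot(*d),"yaw",np.arctan2(d[1],d[0]))
S=P[3]-r.x; print("sq ang",np.arctan2(S[1],S[0]))
L=atz("top",(258.5,116),.052)[:2]-r.x; print("lamp yaw",np.arctan2(L[1],L[0]))
# outline from mask vs model
im=env.read_camera("top"); sc=env.read_camera("scene")
import sys
yaw=float(sys.argv[1]) if len(sys.argv)>1 else 0.
if len(sys.argv)>3: cx,cy=float(sys.argv[2]),float(sys.argv[3])
sa=np.arctan2(S[1],S[0])
def W3(x,y,z): return (cx+np.cos(yaw)*x-np.sin(yaw)*y,cy+np.sin(yaw)*x+np.cos(yaw)*y,z)
s=5
for c,I,box in(("top",im,(195,80,315,235)),("scene",sc,(260,165,390,240))):
    B=cv2.resize(I[box[1]:box[3],box[0]:box[2]],None,fx=s,fy=s,interpolation=cv2.INTER_CUBIC)
    def pl(pts,col):
        q=np.array([(proj(c,p)+.5-np.array(box[:2]))*s for p in pts]).round().astype(int); cv2.polylines(B,[q],True,col,1)
    circ=lambda x,y,r,z:[W3(x+r*np.cos(a),y+r*np.sin(a),z) for a in np.linspace(0,6.28,60)]
    pl(circ(0,0,.104,.037),(0,255,0)); pl(circ(0,.082,.006,.056),(0,0,255))
    sq=lambda x,y,a,b,z:[W3(x+i*a,y+j*b,z) for i,j in((1,1),(1,-1),(-1,-1),(-1,1))]
    pl(sq(0,.082,.015,.015,.056),(0,0,255)); pl(sq(-.052,0,.016,.021,.037),(255,0,0))
    a=sa; R=lambda x,y,z:(cx+np.cos(a)*x-np.sin(a)*y,cy+np.sin(a)*x+np.cos(a)*y,z)
    for z in(.05,.084): pl([R(i*.023,j*.006,z) for i,j in((1,1),(1,-1),(-1,-1),(-1,1))],(0,255,255))
    pl([R(.052+i*.012,j*.012,.03) for i,j in((1,1),(1,-1),(-1,-1),(-1,1))],(255,0,255))
    cv2.imwrite(f"pics/ov_{c}_{sys.argv[4] if len(sys.argv)>4 else 0}.png",B)
E
python3 fit.py 0.03
```

```text
[0.52808012 0.07971098] [ 2.81536845e-04 -2.73773907e-04 -3.57193413e-04 -7.75988368e-05]
guide dist 0.0814876701825526 yaw -0.04018717358470214
win dist 0.05226366375085836 yaw -0.04030544489426646
sq ang -1.6162422554528275
lamp yaw -0.06115063141040286
```

```bash
python3 fit.py -0.043 .5281 .0797 1 >/dev/null
```

```text
(no output)
```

View pics/ov_top_1.png

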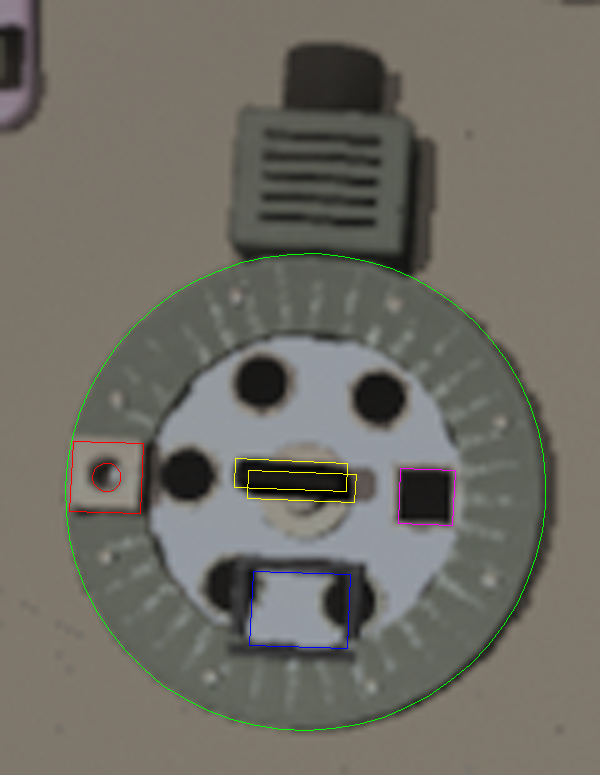

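View pics/ov_scene_1.png

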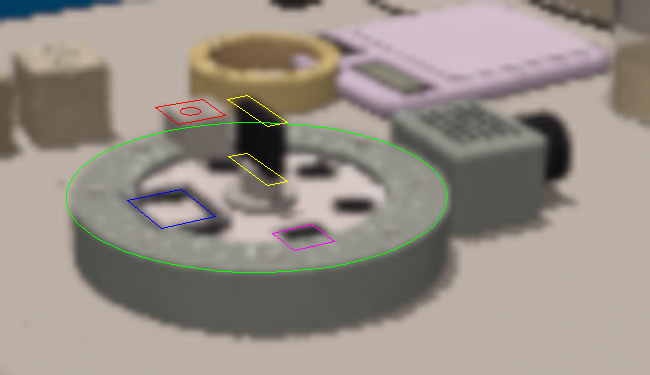

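```bash
python3 - <<'E'
from h import *
im={c:env.read_camera(c) for c in("scene","top")}
g=cv2.cvtColor(im["top"],cv2.COLOR_BGR2GRAY)
R=cv2.resize(g[160:195,236:276],None,fx=16,fy=16,interpolation=cv2.INTER_CUBIC); cv2.imwrite("pics/knobt.png",R)
b=(g[160:195,236:276]<45).astype(np.uint8); 
ys,xs=np.nonzero(b); 
(c,wh,a)=cv2.minAreaRect(np.c_[xs,ys].astype(np.float32)); print(c,wh,a)
G=im["scene"]; B=cv2.resize(G[170:240,270:370],None,fx=8,fy=8,interpolation=cv2.INTER_CUBIC);cv2.imwrite("pics/knobs.png",B)
for z in(.045,.055,.078):print(z)
# pin: top and stand
for c,bx in(("scene",(340,245,390,305)),("top",(395,195,450,245))):
    B=cv2.resize(im[c][bx[1]:bx[3],bx[0]:bx[2]],None,fx=10,fy=10,interpolation=cv2.INTER_CUBIC);cv2.imwrite(f"pics/pin_{c}.png",B)
E
```

```text
(19.5, 17.0) (34.0, 39.0) 90.0
0.045
0.055
0.078
```

View pics/knobt.png

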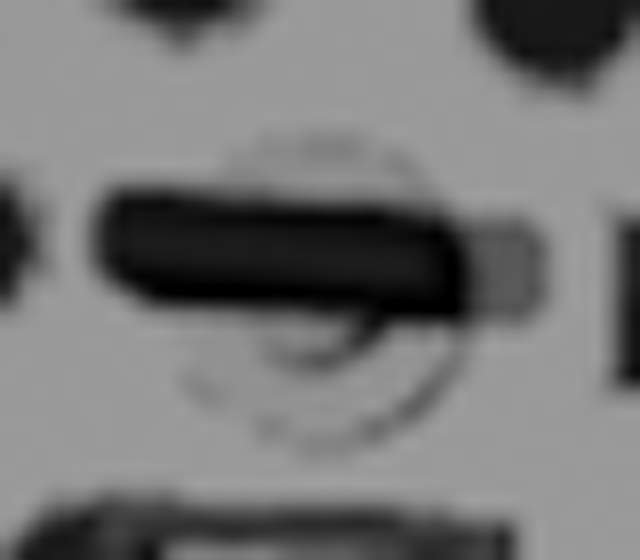

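View pics/knobs.png

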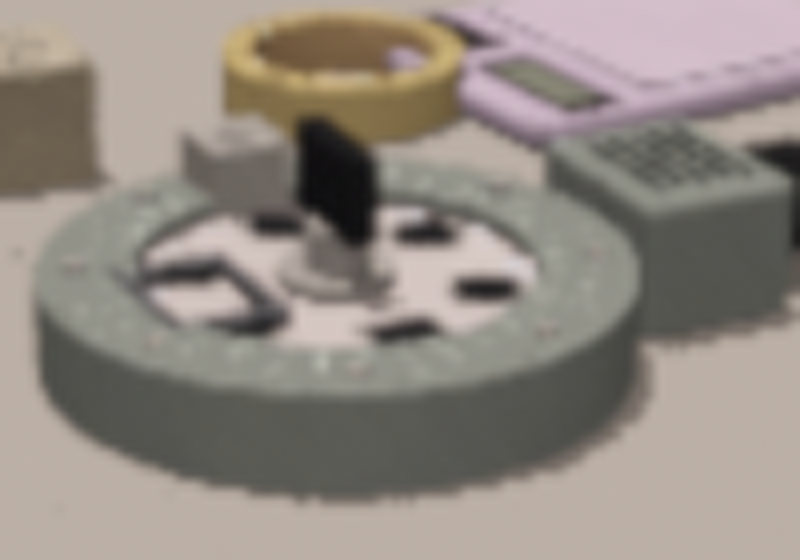

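View pics/pin_top.png

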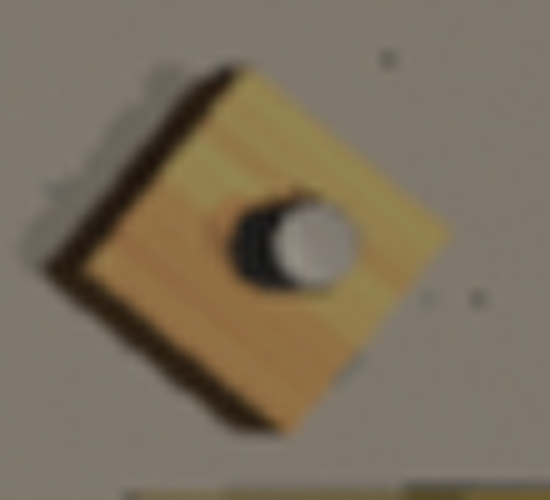

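View pics/pin_scene.png

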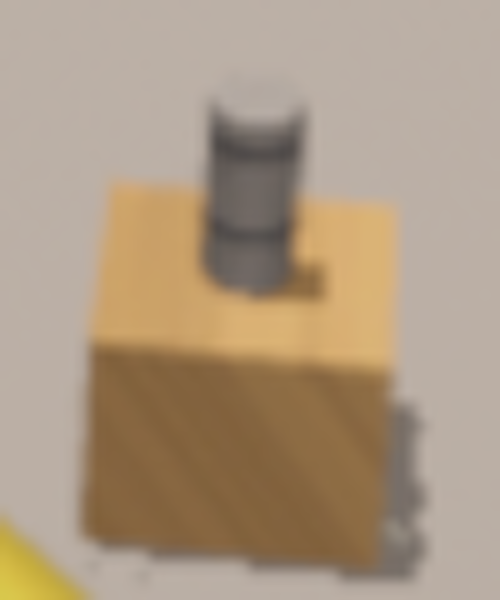

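```bash
python3 - <<'E'
from h import *
print("pin top",tri((365.3,253.9),(426,218.5)))
print("stand corners", atz("top",(395+26.5,195+24.8),.045))
print("stand top ctr tri",tri((340+24.5-.5,245+27.5-.5),(395+26.5-.5,195+25-.5)))
print("guide top",tri((270+236/8-.5,170+135/8-.5),(215.8,174.8)))
print("knob top",tri((270+338/8-.5,170+143/8-.5),(253.2,175.3)))
print("sq",tri((270+405/8-.5,170+331/8-.5),(279.6,178.8)))
print("top pin at .083",atz("top",(426,218.5),.083), "scene",atz("scene",(365.3,253.9),.083))
E
```

```text
pin top (array([ 0.43602694, -0.27516243,  0.08314143]), np.float64(0.001144236404777896))
stand corners [ 0.43382002 -0.27564471  0.045     ]
stand top ctr tri (array([ 0.43530692, -0.27548924,  0.04378442]), np.float64(0.0013762451129332998))
guide top (array([0.5335159 , 0.16035574, 0.05693725]), np.float64(0.002985337174200541))
knob top (array([0.52803732, 0.07794487, 0.08200252]), np.float64(0.002255049318832971))
sq (array([0.52562382, 0.02770618, 0.03285331]), np.float64(0.00043406665686818933))
top pin at .083 [ 0.43536447 -0.27471998  0.083     ] scene [ 0.43700179 -0.27522851  0.083     ]
```

Call:
{"name": "play_rows", "arguments": {
  "steps": [
    [[0,0,-0.06,0,0.085],[-0.03,-0.03,-0.11,0,0.085],[-0.07,-0.08,-0.13,0.1,0.085],[-0.11,-0.125,-0.13,0.25,0.085],[-0.15,-0.165,-0.13,0.4,0.085],[-0.192,-0.211,-0.13,0.55,0.085],[-0.24,-0.235,-0.12,0.7,0.085],[-0.29,-0.265,-0.1,0.85,0.085],[-0.345,-0.295,-0.08,1.0,0.085],[-0.4,-0.325,-0.06,1.15,0.085],[-0.45,-0.35,-0.04,1.3,0.085],[-0.496,-0.377,-0.02,1.405,0.085]]
  ]
}}

```text
time: 2.8
tool_pos: [0.5298, 0.0783, 0.2509]
tool_rot: [0.731, 0.683, 0.001, 0.0]
ft_force: [1.0, 1.5, 0.0]
gripper_width: 0.0849
```

```bash
cat > st.py <<'E'
from h import *
import sys
def state():
    o=env.get_obs(); q=o["tool_rot"]
    from scipy.spatial.transform import Rotation as Ro
    R=Ro.from_quat(q).as_matrix()
    print("t",round(o["time"],2),"p",np.round(o["tool_pos"],4),"psi",round(np.arctan2(R[1,1],R[0,1]),4),"zax",R[:,2].round(3),"F",np.round(o["ft_force"],1),"M",np.round(o["torque"],2),"w",round(o["gripper_width"],4),"j",np.round(o["joint_pos"],2))
    return o,R
def togo(x,y,z,psi):
    o,R=state(); d=R.T@(np.array([x,y,z])-o["tool_pos"]); a=np.arctan2(R[1,1],R[0,1])
    print("go tool",d.round(4),"roll",round(-(psi-a),4))
E
python3 -c "
from st import *
togo(.528,.079,.25,-.065)"
```

```text
t 2.8 p [0.5298 0.0783 0.2509] psi -0.0684 zax [ 0.001  0.    -1.   ] F [1.  1.5 0. ] M [ 0.05 -0.07  0.02] w 0.0849 j [0.07 0.24 1.56 0.   1.35 0.14]
go tool [ 0.0006 -0.0018  0.0009] roll -0.0034
```

Call:
{"name": "play_rows", "arguments": {
  "steps": [
    [[0,-0.002,0.05,0,0.06],[0,-0.002,0.1,0,0.05],[0,-0.002,0.15,0,0.04],[0,-0.002,0.18,0,0.04],[0,-0.002,0.193,0,0.04],[0,-0.002,0.193,0,0.03],[0,-0.002,0.193,0,0.03]]
  ]
}}

```text
time: 3.68
tool_pos: [0.5274, 0.0801, 0.0596]
tool_rot: [0.729, 0.684, 0.001, 0.001]
ft_force: [-0.0, -0.1, -0.1]
gripper_width: 0.0298
```

```bash
python3 -c "
from st import *
state()
A=env.read_camera('scene');B=env.read_camera('top')
a=cv2.resize(A[140:240,260:390],None,fx=3,fy=3,interpolation=2);b=cv2.resize(B[110:235,190:320],None,fx=3,fy=3,interpolation=2)
h=max(a.shape[0],b.shape[0]);a=cv2.copyMakeBorder(a,0,h-a.shape[0],0,0,0);b=cv2.copyMakeBorder(b,0,h-b.shape[0],0,0,0)
cv2.imwrite('pics/a1.png',np.hstack([a,b]))"
```

```text
t 3.67 p [0.5274 0.0801 0.0596] psi -0.0639 zax [ 0.003  0.    -1.   ] F [-0.  -0.1 -0.1] M [0.03 0.04 0.07] w 0.0298 j [ 0.07  0.44  1.81 -0.    0.89  0.14]
```

View pics/a1.png

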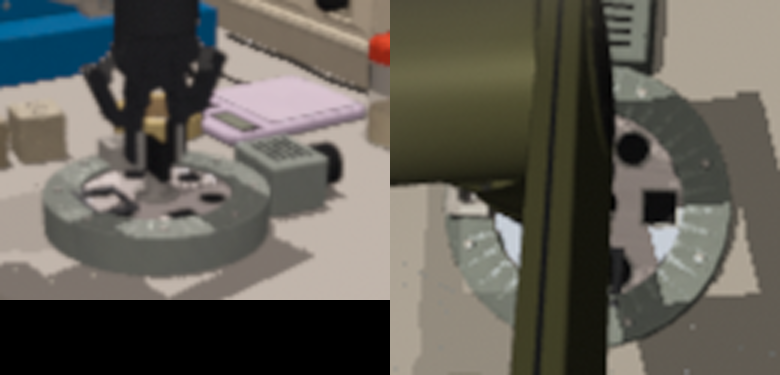

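The fingers straddle the knob (scene ≈ (313,188)), jaws either side. Closing.

Call:
{"name": "play_rows", "arguments": {
  "steps": [
    [[0,0,0,0,0.015],[0,0,0,0,0.005],[0,0,0,0,0.0],[0,0,0,0,0.0]]
  ]
}}

```text
time: 4.28
tool_pos: [0.5276, 0.08, 0.0596]
tool_rot: [0.729, 0.684, 0.001, 0.001]
ft_force: [1.2, -0.0, 6.7]
gripper_width: 0.0109
```

```bash
python3 -c "
from st import *
state()"
```

```text
t 4.28 p [0.5276 0.08   0.0596] psi -0.0637 zax [ 0.003  0.    -1.   ] F [ 1.2 -0.   6.7] M [-0.03  0.06  0.1 ] w 0.0109 j [ 0.07  0.44  1.81 -0.    0.89  0.14]
```

Call:
{"name": "play_rows", "arguments": {
  "steps": [
    [[0,0,0,0.13,0],[0,0,0,0.27,0],[0,0,0,0.41,0],[0,0,0,0.55,0],[0,0,0,0.69,0],[0,0,0,0.83,0],[0,0,0,0.97,0],[0,0,0,1.11,0],[0,0,0,1.25,0],[0,0,0,1.39,0],[0,0,0,1.5,0],[0,0,0,1.566,0]]
  ]
}}

```text
time: 5.78
tool_pos: [0.5285, 0.079, 0.0595]
tool_rot: [1.0, -0.03, 0.002, 0.001]
ft_force: [3.3, -3.6, 4.3]
gripper_width: 0.0111
```

```bash
cat > look.py <<'E'
from st import *
import sys
o,R=state()
A=env.read_camera('scene');B=env.read_camera('top')
a=cv2.resize(A[140:240,260:390],None,fx=3,fy=3,interpolation=2);b=cv2.resize(B[110:235,190:320],None,fx=3,fy=3,interpolation=2)
h=max(a.shape[0],b.shape[0]);a=cv2.copyMakeBorder(a,0,h-a.shape[0],0,0,0);b=cv2.copyMakeBorder(b,0,h-b.shape[0],0,0,0)
cv2.imwrite(sys.argv[1],np.hstack([a,b]))
E
python3 look.py pics/a2.png
```

```text
t 5.78 p [0.5285 0.079  0.0595] psi -1.6316 zax [ 0.005 -0.002 -1.   ] F [ 3.3 -3.6  4.3] M [-0.61 -0.2   0.15] w 0.0111 j [ 0.07  0.44  1.81 -0.    0.89  1.7 ]
```

View pics/a2.png

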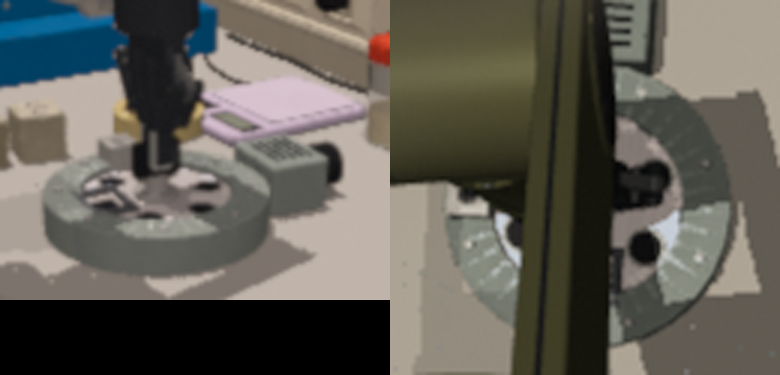

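Call:
{"name": "play_rows", "arguments": {
  "steps": [
    [[0,0,0,0,0.03],[0,0,0,0,0.045],[0,0,-0.05,0,0.06],[0,0,-0.1,0,0.06],[0,0.01,-0.15,-0.1,0.06],[-0.01,0.07,-0.17,-0.28,0.06],[-0.02,0.13,-0.17,-0.46,0.06],[-0.035,0.19,-0.17,-0.64,0.06],[-0.045,0.25,-0.17,-0.82,0.06],[-0.06,0.31,-0.17,-1.0,0.06],[-0.071,0.355,-0.16,-1.18,0.06],[-0.071,0.359,-0.15,-1.36,0.06]]
  ]
}}

```text
time: 7.38
tool_pos: [0.433, -0.2767, 0.2082]
tool_rot: [0.817, 0.577, -0.0, 0.0]
ft_force: [0.1, 1.6, -1.2]
gripper_width: 0.0602
```

```bash
python3 look.py pics/a3.png; python3 -c "
from st import *
togo(.436,-.275,.13,0)"
```

```text
t 7.38 p [ 0.433  -0.2767  0.2082] psi -0.3419 zax [ 0.    -0.001 -1.   ] F [ 0.1  1.6 -1.2] M [ 0.06 -0.09 -0.04] w 0.0602 j [-0.65  0.24  1.67 -0.    1.23 -0.31]
t 7.47 p [ 0.4322 -0.2757  0.2067] psi -0.3474 zax [-0.003  0.001 -1.   ] F [-0.   1.1 -0.6] M [ 0.  0. -0.] w 0.0602 j [-0.65  0.24  1.67 -0.    1.23 -0.3 ]
go tool [0.0019 0.0036 0.0767] roll -0.3474
```

View pics/a3.png

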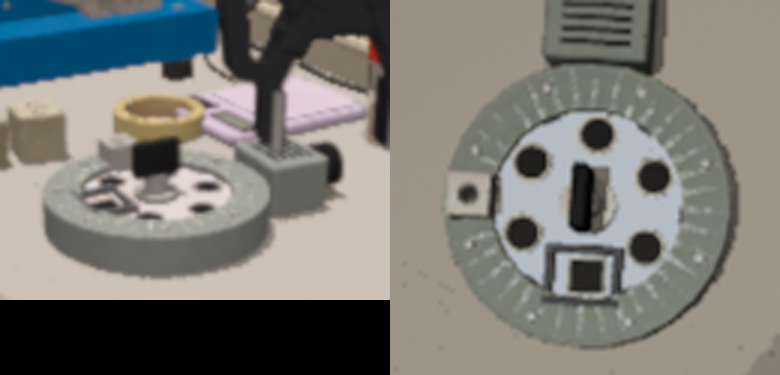

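Top view: square port (≈385,202 in full frame) sits centred in the window. Now descending over the pin.

Call:
{"name": "play_rows", "arguments": {
  "steps": [
    [[0.002,0.0036,0.02,-0.18,0.06],[0.002,0.0036,0.06,-0.347,0.06],[0.002,0.0036,0.1,-0.347,0.055],[0.002,0.0036,0.1,-0.347,0.055]]
  ]
}}

```text
time: 7.98
tool_pos: [0.4359, -0.2705, 0.1059]
tool_rot: [0.707, 0.707, -0.0, -0.004]
ft_force: [-0.2, -0.4, 0.1]
gripper_width: 0.0552
```

```bash
python3 -c "
from st import *
togo(.436,-.275,.052,0)
A=env.read_camera('scene');B=env.read_camera('top')
a=cv2.resize(A[200:320,300:430],None,fx=3,fy=3,interpolation=2);b=cv2.resize(B[160:280,370:500],None,fx=3,fy=3,interpolation=2)
cv2.imwrite('pics/a4.png',np.hstack([a,b]))"
```

```text
t 7.97 p [ 0.4359 -0.2705  0.1059] psi 0.0 zax [-0.006  0.005 -1.   ] F [-0.2 -0.4  0.1] M [-0.02 -0.   -0.04] w 0.0552 j [-0.64  0.36  1.8   0.    1.   -0.64]
go tool [-0.0047  0.0004  0.0539] roll 0.0
```

View pics/a4.png

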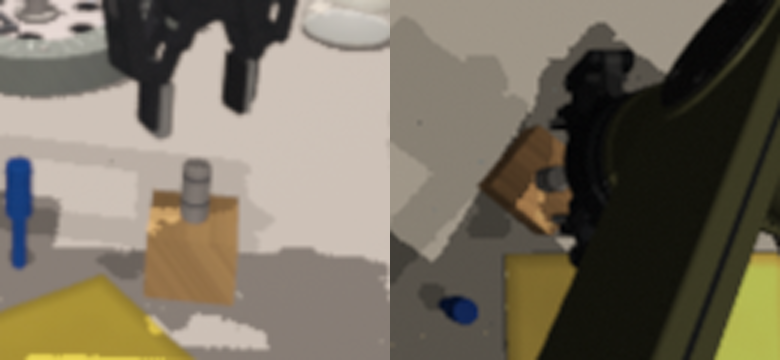

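Call:
{"name": "play_rows", "arguments": {
  "steps": [
    [[0,0,0,0,0.055],[0,0,0,0,0.055],[0,0,0,0,0.055]]
  ]
}}

```text
time: 8.45
tool_pos: [0.4385, -0.2739, 0.1092]
tool_rot: [0.707, 0.708, 0.0, 0.001]
ft_force: [-0.0, -0.9, 0.1]
gripper_width: 0.0549
```

```bash
python3 -c "
from st import *
togo(.436,-.275,.052,0)"
```

```text
t 8.45 p [ 0.4385 -0.2739  0.1092] psi 0.0012 zax [ 0.001 -0.001 -1.   ] F [-0.  -0.9  0.1] M [ 0.02  0.   -0.04] w 0.0549 j [-0.64  0.35  1.79 -0.    0.99 -0.64]
go tool [-0.001  -0.0026  0.0572] roll 0.0012
```

Call:
{"name": "play_rows", "arguments": {
  "steps": [
    [[-0.001,-0.0026,0.02,0,0.05],[-0.001,-0.0026,0.04,0,0.045],[-0.001,-0.0026,0.057,0,0.04],[-0.001,-0.0026,0.057,0,0.035],[-0.001,-0.0026,0.057,0,0.03]]
  ]
}}

```text
time: 9.07
tool_pos: [0.4358, -0.2749, 0.0519]
tool_rot: [0.707, 0.708, 0.0, 0.0]
ft_force: [0.1, -0.5, 0.6]
gripper_width: 0.0299
```

```bash
python3 -c "
from st import *
togo(.436,-.275,.052,0)
A=env.read_camera('scene')
a=cv2.resize(A[230:310,320:420],None,fx=6,fy=6,interpolation=2)
cv2.imwrite('pics/a5.png',a)"
```

```text
t 9.07 p [ 0.4358 -0.2749  0.0519] psi 0.0013 zax [ 0.001 -0.001 -1.   ] F [ 0.1 -0.5  0.6] M [-0.07 -0.02 -0.04] w 0.0299 j [-0.64  0.43  1.86 -0.    0.85 -0.65]
go tool [-0.0001  0.0002 -0.0001] roll 0.0013
```

View pics/a5.png

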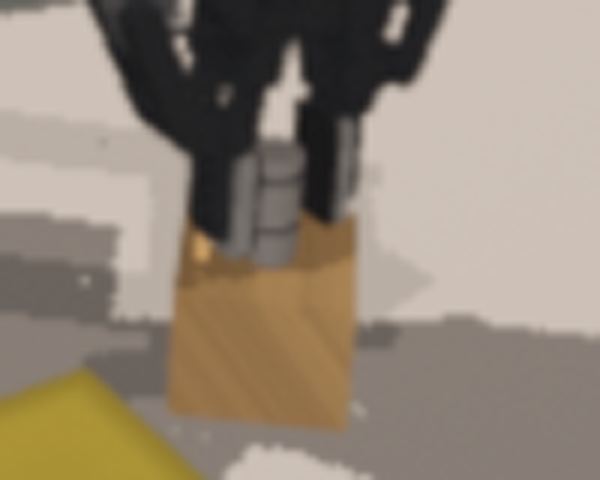

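The pin head stands between the pads (crop ≈ 280,205). Close and lift straight up.

Call:
{"name": "play_rows", "arguments": {
  "steps": [
    [[0,0,0,0,0.02],[0,0,0,0,0.01],[0,0,0,0,0.005],[0,0,0,0,0.005],[0,0,-0.02,0,0.005],[0,0,-0.05,0,0.005],[0,0,-0.09,0,0.005],[0,0,-0.13,0,0.005],[0,0,-0.13,0,0.005]]
  ]
}}

```text
time: 10.25
tool_pos: [0.4375, -0.276, 0.1845]
tool_rot: [0.707, 0.708, 0.001, 0.004]
ft_force: [0.7, -0.0, -0.7]
gripper_width: 0.0163
```

```bash
python3 -c "
from st import *
state()
A=env.read_camera('scene')
a=cv2.resize(A[170:310,300:430],None,fx=4,fy=4,interpolation=2)
cv2.imwrite('pics/a6.png',a)"
```

```text
t 10.25 p [ 0.4375 -0.276   0.1845] psi 0.0016 zax [ 0.006 -0.005 -1.   ] F [ 0.7 -0.  -0.7] M [ 0.02  0.02 -0.  ] w 0.0163 j [-0.64  0.27  1.7   0.    1.17 -0.65]
```

View pics/a6.png

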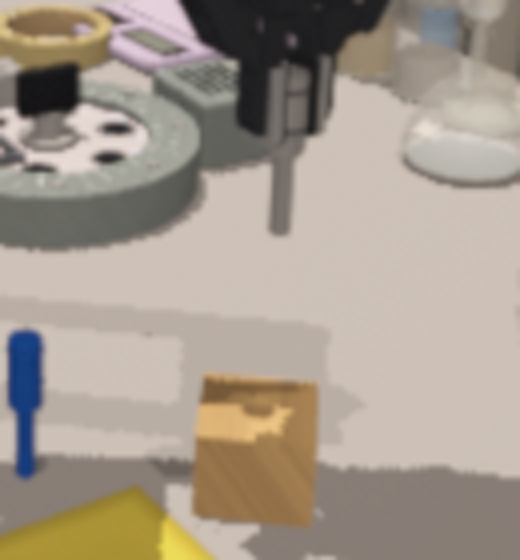

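Call:
{"name": "play_rows", "arguments": {
  "steps": [
    [[0.05,0.01,-0.01,0,0.005],[0.1,0.02,-0.01,0,0.005],[0.15,0.032,-0.01,0,0.005],[0.2,0.043,-0.01,0,0.005],[0.25,0.054,-0.01,0,0.005],[0.3,0.065,-0.01,0,0.005],[0.35,0.075,-0.01,0,0.005],[0.39,0.084,-0.01,0,0.005],[0.42,0.09,0,0,0.005],[0.437,0.094,0.02,0,0.005],[0.437,0.094,0.04,0,0.005],[0.437,0.094,0.04,0,0.005]]
  ]
}}

```text
time: 11.8
tool_pos: [0.5258, 0.1622, 0.1379]
tool_rot: [0.706, 0.708, -0.003, -0.002]
ft_force: [0.1, -0.3, -0.0]
gripper_width: 0.0161
```

Call:
{"name": "play_rows", "arguments": {
  "steps": [
    [[0,0,0,0,0.005],[0,0,0,0,0.005]]
  ]
}}

```text
time: 12.05
tool_pos: [0.5293, 0.1624, 0.1419]
tool_rot: [0.707, 0.707, 0.0, 0.0]
ft_force: [-0.1, -0.2, -0.7]
gripper_width: 0.0165
```

```bash
python3 -c "
from st import *
togo(.5315,.1612,.145,0)
A=env.read_camera('scene');B=env.read_camera('top')
a=cv2.resize(A[120:220,260:360],None,fx=5,fy=5,interpolation=2);b=cv2.resize(B[130:230,180:240],None,fx=5,fy=5,interpolation=2)
cv2.imwrite('pics/a7.png',np.hstack([a,b]))"
```

```text
t 12.05 p [0.5293 0.1624 0.1419] psi 0.0009 zax [ 0.001  0.    -1.   ] F [-0.1 -0.2 -0.7] M [ 0.   -0.01  0.01] w 0.0165 j [ 0.22  0.36  1.67 -0.    1.11  0.22]
go tool [-0.0012  0.0022 -0.0031] roll 0.0009
```

View pics/a7.png

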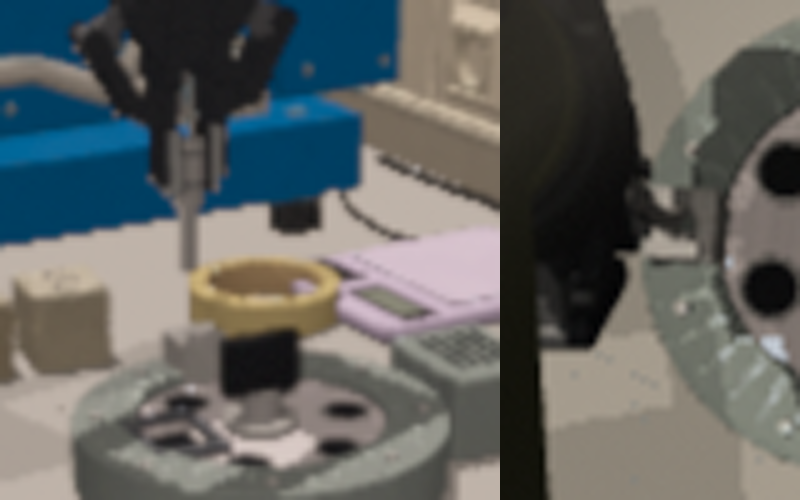

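```bash
python3 -c "
from st import *
o,R=state()
A=env.read_camera('scene')
a=cv2.resize(A[150:210,275:325],None,fx=12,fy=12,interpolation=2)
tp=o['tool_pos']
for X,c in(((tp[0],tp[1],tp[2]-.047),(0,0,255)),((.5315,.1612,.056),(0,255,0)),((tp[0],tp[1],tp[2]-.007),(255,0,0))):
    u=proj('scene',X);print(u); q=((u+.5-[275,150])*12).astype(int); cv2.drawMarker(a,tuple(int(v) for v in q),c,0,14,1)
yaw=-.0405
for i,j in((1,1),(1,-1),(-1,-1),(-1,1)):
    x,y=i*.015,j*.015; u=proj('scene',(.5315+np.cos(yaw)*x-np.sin(yaw)*y,.1612+np.sin(yaw)*x+np.cos(yaw)*y,.056)); q=((u+.5-[275,150])*12).astype(int); cv2.drawMarker(a,tuple(int(v) for v in q),(0,255,255),1,10,1)
cv2.imwrite('pics/a8.png',a)"
```

```text
t 12.15 p [0.5293 0.1624 0.1421] psi 0.001 zax [ 0.001  0.    -1.   ] F [-0.4  0.2  0.4] M [-0.01 -0.03  0.04] w 0.0164 j [ 0.22  0.36  1.67 -0.    1.11  0.22]
[296.48155445 173.90386473]
[297.51900172 186.7317728 ]
[296.30349113 160.37902489]
```

View pics/a8.png

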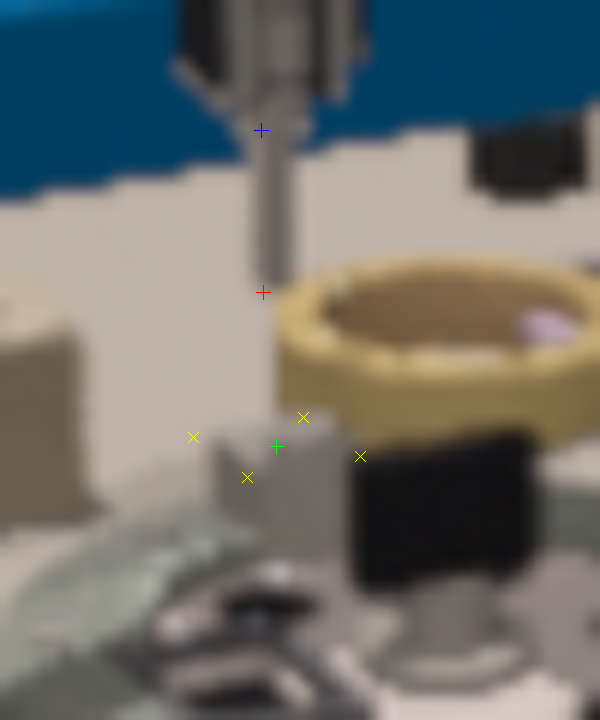

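Call:
{"name": "play_rows", "arguments": {
  "steps": [
    [[-0.001,0.002,0.015,0,0.005],[-0.001,0.002,0.03,0,0.005],[-0.001,0.002,0.033,0,0.005],[-0.001,0.002,0.033,0,0.005],[-0.001,0.002,0.033,0,0.005]]
  ]
}}

```text
time: 12.82
tool_pos: [0.5311, 0.1617, 0.1085]
tool_rot: [0.707, 0.708, 0.0, 0.0]
ft_force: [0.1, 0.2, -1.1]
gripper_width: 0.0161
```

```bash
python3 -c "
from st import *
togo(.5315,.1612,.107,0)
A=env.read_camera('scene')
a=cv2.resize(A[150:210,275:325],None,fx=12,fy=12,interpolation=2)
cv2.imwrite('pics/a9.png',a)"
```

```text
t 12.82 p [0.5311 0.1617 0.1085] psi 0.0016 zax [ 0.  0. -1.] F [ 0.1  0.2 -1.1] M [-0.02 -0.03 -0.  ] w 0.0161 j [0.22 0.4  1.71 0.   1.03 0.22]
go tool [-0.0005  0.0004  0.0015] roll 0.0016
```

View pics/a9.png

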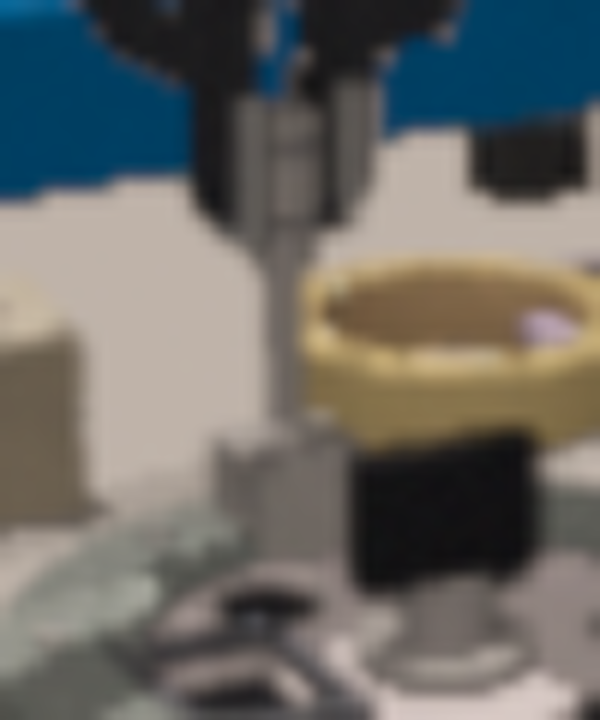

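Call:
{"name": "play_rows", "arguments": {
  "steps": [
    [[-0.0005,0.0004,0.003,0,0.005],[-0.0005,0.0004,0.005,0,0.005],[-0.0005,0.0004,0.007,0,0.005],[-0.0005,0.0004,0.008,0,0.005]]
  ]
}}

```text
time: 13.38
tool_pos: [0.5318, 0.1613, 0.1004]
tool_rot: [0.707, 0.708, 0.001, 0.0]
ft_force: [0.6, 1.3, -0.7]
gripper_width: 0.0162
```

```bash
python3 -c "
from st import *
togo(.5315,.1612,.107,0)"
```

```text
t 13.38 p [0.5318 0.1613 0.1004] psi 0.0014 zax [ 0.001  0.    -1.   ] F [ 0.6  1.3 -0.7] M [ 0.22 -0.19 -0.04] w 0.0162 j [0.22 0.41 1.72 0.   1.01 0.22]
go tool [-0.0001 -0.0003 -0.0066] roll 0.0014
```

Call:
{"name": "play_rows", "arguments": {
  "steps": [
    [[0.0,0.0,0.001,0,0.005],[0.0,0.0,0.002,0,0.005],[0,0,0.002,0,0.005]]
  ]
}}

```text
time: 13.75
tool_pos: [0.5318, 0.1613, 0.0984]
tool_rot: [0.707, 0.708, 0.001, 0.0]
ft_force: [1.7, 1.4, 0.3]
gripper_width: 0.0163
```

```bash
python3 -c "
from st import *
state()"
```

```text
t 13.75 p [0.5318 0.1613 0.0984] psi 0.0015 zax [ 0.001  0.    -1.   ] F [1.7 1.4 0.3] M [ 0.25 -0.44  0.05] w 0.0163 j [0.22 0.41 1.72 0.   1.01 0.22]
```

Call:
{"name": "play_rows", "arguments": {
  "steps": [
    [[0.0006,0.001,0.0,0,0.005],[0.0006,0.001,0.001,0,0.005],[0.0006,0.001,0.002,0,0.005],[0.0006,0.001,0.002,0,0.005]]
  ]
}}

```text
time: 14.25
tool_pos: [0.5319, 0.1616, 0.0961]
tool_rot: [0.707, 0.708, -0.0, -0.0]
ft_force: [0.9, 1.8, -1.3]
gripper_width: 0.0164
```

```bash
python3 -c "
from st import *
state()"
```

```text
t 14.25 p [0.5319 0.1616 0.0961] psi 0.0015 zax [-0.001 -0.    -1.   ] F [ 0.9  1.8 -1.3] M [ 0.03 -0.2  -0.02] w 0.0164 j [ 0.22  0.42  1.72 -0.    1.    0.22]
```

Call:
{"name": "play_rows", "arguments": {
  "steps": [
    [[0.0003,0.0005,0.002,0,0.005],[0.0003,0.0005,0.004,0,0.005],[0.0003,0.0005,0.006,0,0.005],[0.0003,0.0005,0.006,0,0.005]]
  ]
}}

```text
time: 14.75
tool_pos: [0.5323, 0.1619, 0.09]
tool_rot: [0.707, 0.708, -0.0, -0.0]
ft_force: [-0.2, 0.4, -0.8]
gripper_width: 0.0164
```

```bash
python3 -c "
from st import *
state()"
```

```text
t 14.75 p [0.5323 0.1619 0.09  ] psi 0.0015 zax [-0.001 -0.    -1.   ] F [-0.2  0.4 -0.8] M [ 0.01 -0.   -0.04] w 0.0164 j [ 0.22  0.43  1.73 -0.    0.99  0.22]
```

Free inside the hole (forces ≈ 0). Further down.

Call:
{"name": "play_rows", "arguments": {
  "steps": [
    [[0,0,0.002,0,0.005],[0,0,0.004,0,0.005],[0,0,0.006,0,0.005],[0,0,0.007,0,0.005],[0,0,0.008,0,0.005],[0,0,0.008,0,0.005]]
  ]
}}

```text
time: 15.5
tool_pos: [0.5327, 0.162, 0.0822]
tool_rot: [0.707, 0.708, -0.0, -0.0]
ft_force: [-0.3, -0.2, -0.3]
gripper_width: 0.0162
```

```bash
python3 -c "
from st import *
state()
A=env.read_camera('scene')
a=cv2.resize(A[150:210,275:325],None,fx=12,fy=12,interpolation=2)
cv2.imwrite('pics/a10.png',a)"
```

```text
t 15.5 p [0.5327 0.162  0.0822] psi 0.0015 zax [-0. -0. -1.] F [-0.3 -0.2 -0.3] M [ 0.02  0.03 -0.04] w 0.0162 j [ 0.22  0.44  1.73 -0.    0.97  0.22]
```

View pics/a10.png

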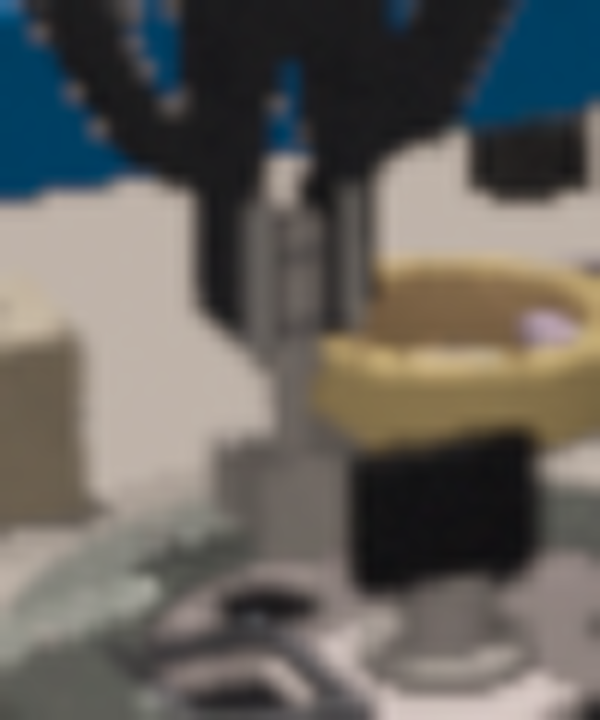

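Call:
{"name": "play_rows", "arguments": {
  "steps": [
    [[0,0,0.001,0,0.005],[0,0,0.002,0,0.005],[0,0,0.003,0,0.005],[0,0,0.003,0,0.005]]
  ]
}}

```text
time: 16.05
tool_pos: [0.5326, 0.162, 0.0792]
tool_rot: [0.707, 0.708, -0.0, -0.0]
ft_force: [0.6, 0.4, -0.4]
gripper_width: 0.0164
```

```bash
python3 -c "
from st import *
state()"
```

```text
t 16.05 p [0.5326 0.162  0.0792] psi 0.0015 zax [-0. -0. -1.] F [ 0.6  0.4 -0.4] M [ 0.01 -0.09  0.01] w 0.0164 j [0.22 0.44 1.74 0.   0.97 0.22]
```

Call:
{"name": "play_rows", "arguments": {
  "steps": [
    [[0,0,0.001,0,0.005],[0,0,0.0015,0,0.005],[0,0,0.0015,0,0.005]]
  ]
}}

```text
time: 16.42
tool_pos: [0.5326, 0.162, 0.0778]
tool_rot: [0.707, 0.708, -0.0, -0.0]
ft_force: [0.8, 0.3, -0.4]
gripper_width: 0.016
```

```bash
python3 -c "
from st import *
state()"
```

```text
t 16.43 p [0.5326 0.162  0.0778] psi 0.0015 zax [-0. -0. -1.] F [ 0.8  0.3 -0.4] M [-0.01 -0.03 -0.02] w 0.016 j [ 0.22  0.44  1.74 -0.    0.96  0.22]
```

Call:
{"name": "play_rows", "arguments": {
  "steps": [
    [[0,0,0,0,0.022],[0,0,0,0,0.035],[0,0,0,0,0.045],[0,0,-0.03,0,0.045],[0,0,-0.07,0,0.045],[0,0,-0.12,0.1,0.045],[-0.03,-0.002,-0.12,0.28,0.045],[-0.06,-0.004,-0.12,0.46,0.045],[-0.0825,-0.0046,-0.12,0.64,0.045],[-0.0825,-0.0046,-0.12,0.82,0.045],[-0.0825,-0.0046,-0.12,1.0,0.045],[-0.0825,-0.0046,-0.12,1.18,0.045]]
  ]
}}

```text
time: 17.92
tool_pos: [0.5281, 0.0793, 0.1978]
tool_rot: [0.981, 0.192, -0.0, -0.0]
ft_force: [0.3, -0.0, -0.1]
gripper_width: 0.0447
```

Call:
{"name": "play_rows", "arguments": {
  "steps": [
    [[0,0,0.0,0.18,0.045],[0,0,0,0.36,0.045],[0,0,0,0.453,0.045],[0,0,0,0.453,0.045]]
  ]
}}

```text
time: 18.42
tool_pos: [0.5281, 0.0795, 0.1978]
tool_rot: [1.0, -0.03, -0.0, 0.0]
ft_force: [0.4, -0.5, -0.2]
gripper_width: 0.0449
```

```bash
python3 look.py pics/b1.png; python3 -c "
from st import *
togo(.528,.0795,.058,-1.6316)"
```

```text
t 18.43 p [0.5281 0.0795 0.1978] psi -1.6304 zax [-0. -0. -1.] F [ 0.4 -0.5 -0.2] M [ 0.01 -0.06  0.01] w 0.0449 j [ 0.07  0.28  1.64 -0.    1.22  1.7 ]
t 18.52 p [0.5281 0.0795 0.1978] psi -1.6298 zax [-0. -0. -1.] F [ 0.3 -0.1  0.9] M [-0.06 -0.01  0.  ] w 0.0448 j [ 0.07  0.28  1.64 -0.    1.22  1.7 ]
go tool [-1.000e-04 -0.000e+00  1.398e-01] roll 0.0018
```

View pics/b1.png

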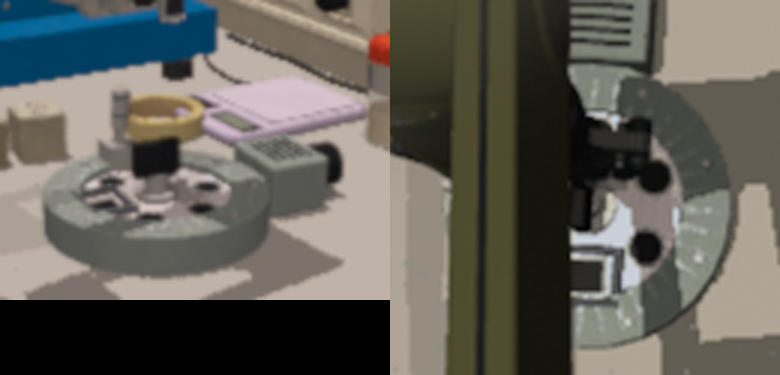

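The pin stands upright in the guide (scene ≈ (300,172)), resting on the wheel. Going down onto the knob.

Call:
{"name": "play_rows", "arguments": {
  "steps": [
    [[0,0,0.05,0,0.045],[0,0,0.1,0,0.04],[0,0,0.13,0,0.035],[0,0,0.139,0,0.03],[0,0,0.139,0,0.02],[0,0,0.139,0,0.01],[0,0,0.139,0,0.0],[0,0,0.139,0,0.0]]
  ]
}}

```text
time: 19.52
tool_pos: [0.5291, 0.079, 0.0599]
tool_rot: [1.0, -0.03, 0.001, 0.0]
ft_force: [-0.2, -4.8, 2.7]
gripper_width: 0.0107
```

```bash
cat > pinl.py <<'E'
from st import *
import sys
state()
A=env.read_camera('scene'); cv2.imwrite(sys.argv[1],cv2.resize(A[160:220,280:330],None,fx=8,fy=8,interpolation=2))
E
python3 pinl.py pics/c0.png
```

```text
t 19.52 p [0.5291 0.079  0.0599] psi -1.6312 zax [ 0.002 -0.001 -1.   ] F [-0.2 -4.8  2.7] M [-0.5  -0.01  0.03] w 0.0107 j [ 0.07  0.44  1.81 -0.    0.89  1.7 ]
```

View pics/c0.png

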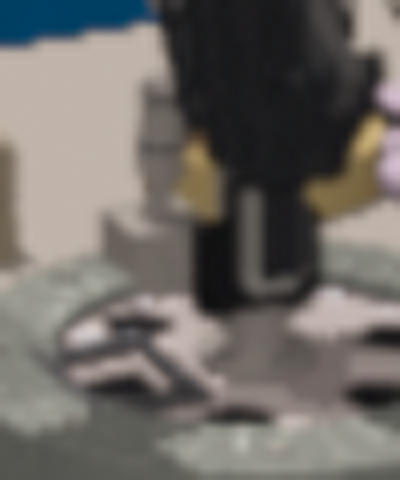

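Call:
{"name": "play_rows", "arguments": {
  "steps": [
    [[0,0,0,0.01,0],[0,0,0,0.02,0],[0,0,0,0.03,0],[0,0,0,0.04,0],[0,0,0,0.05,0]]
  ]
}}

```text
time: 20.2
tool_pos: [0.5291, 0.0789, 0.0598]
tool_rot: [0.998, -0.055, 0.001, 0.0]
ft_force: [0.8, -5.4, 3.5]
gripper_width: 0.0112
```

```bash
cat > chk.py <<'E'
from st import *
import sys,os
state()
A=cv2.cvtColor(env.read_camera('scene'),cv2.COLOR_BGR2GRAY)
B=cv2.cvtColor(cv2.imread("pics/c0.png"),cv2.COLOR_BGR2GRAY)
P=cv2.resize(A[160:220,280:330],None,fx=8,fy=8,interpolation=2)
T=B[70:170,140:180]
r=cv2.matchTemplate(P[40:300,120:200],T,cv2.TM_CCOEFF_NORMED); _,v,_,l=cv2.minMaxLoc(r)
print("pin shift px(x8)",l[0]-20,l[1]-30,"score",round(v,3))
cv2.imwrite("pics/cl.png",P)
E
python3 chk.py
```

```text
t 20.2 p [0.5291 0.0789 0.0598] psi -1.681 zax [ 0.002 -0.001 -1.   ] F [ 0.8 -5.4  3.5] M [-0.7   0.    0.21] w 0.0112 j [ 0.07  0.44  1.81 -0.    0.89  1.75]
pin shift px(x8) 4 -1 score 0.863
```

Call:
{"name": "play_rows", "arguments": {
  "steps": [
    [[0,0,0,0.008,0],[0,0,0,0.016,0]]
  ]
}}

```text
time: 20.5
tool_pos: [0.5291, 0.0788, 0.0599]
tool_rot: [0.998, -0.063, 0.001, 0.0]
ft_force: [-0.5, -5.3, 3.1]
gripper_width: 0.0104
```

```bash
python3 chk.py
```

```text
t 20.5 p [0.5291 0.0788 0.0599] psi -1.6969 zax [ 0.002 -0.001 -1.   ] F [-0.5 -5.3  3.1] M [-0.66  0.02  0.15] w 0.0104 j [ 0.07  0.44  1.81 -0.    0.89  1.77]
pin shift px(x8) 6 -3 score 0.835
```

Call:
{"name": "play_rows", "arguments": {
  "steps": [
    [[0,0,0,0.008,0],[0,0,0,0.016,0]]
  ]
}}

```text
time: 20.8
tool_pos: [0.5291, 0.0788, 0.0599]
tool_rot: [0.997, -0.071, 0.001, 0.0]
ft_force: [-0.1, -5.5, 3.9]
gripper_width: 0.0108
```

```bash
python3 chk.py
```

```text
t 20.8 p [0.5291 0.0788 0.0599] psi -1.713 zax [ 0.002 -0.001 -1.   ] F [-0.1 -5.5  3.9] M [-0.69  0.02  0.22] w 0.0108 j [ 0.07  0.44  1.81 -0.    0.89  1.78]
pin shift px(x8) 9 -6 score 0.796
```

View pics/cl.png

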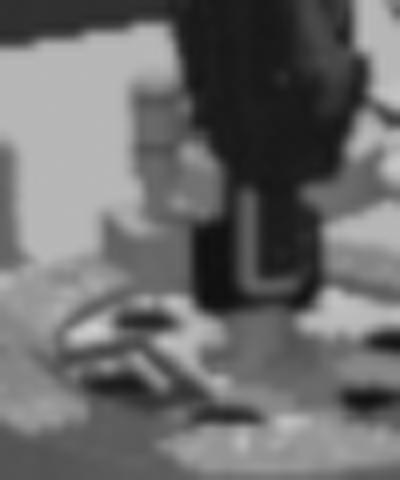

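Call:
{"name": "play_rows", "arguments": {
  "steps": [
    [[0,0,0,0.008,0],[0,0,0,0.016,0]]
  ]
}}

```text
time: 21.1
tool_pos: [0.5291, 0.0788, 0.0599]
tool_rot: [0.997, -0.079, 0.001, 0.0]
ft_force: [0.6, -6.0, 2.8]
gripper_width: 0.0109
```

```bash
python3 chk.py
```

```text
t 21.1 p [0.5291 0.0788 0.0599] psi -1.729 zax [ 0.002 -0.001 -1.   ] F [ 0.6 -6.   2.8] M [-0.73 -0.01  0.16] w 0.0109 j [ 0.07  0.44  1.81 -0.    0.89  1.8 ]
pin shift px(x8) 13 -9 score 0.761
```

Call:
{"name": "play_rows", "arguments": {
  "steps": [
    [[0,0,0,0.008,0],[0,0,0,0.016,0]]
  ]
}}

```text
time: 21.4
tool_pos: [0.5291, 0.0788, 0.0599]
tool_rot: [0.996, -0.087, 0.001, 0.0]
ft_force: [0.5, -6.5, 4.1]
gripper_width: 0.011
```

```bash
python3 chk.py
```

```text
t 21.4 p [0.5291 0.0788 0.0599] psi -1.7449 zax [ 0.002 -0.001 -1.   ] F [ 0.5 -6.5  4.1] M [-0.77  0.01  0.18] w 0.011 j [ 0.07  0.44  1.81 -0.    0.89  1.82]
pin shift px(x8) 15 -11 score 0.728
```

Call:
{"name": "play_rows", "arguments": {
  "steps": [
    [[0,0,0,0.008,0],[0,0,0,0.016,0]]
  ]
}}

```text
time: 21.7
tool_pos: [0.5291, 0.0788, 0.0599]
tool_rot: [0.995, -0.095, 0.001, 0.0]
ft_force: [-0.4, -5.4, 4.4]
gripper_width: 0.0108
```

```bash
python3 chk.py; cp pics/cl.png pics/cl1.png
```

```text
t 21.7 p [0.5291 0.0788 0.0599] psi -1.7609 zax [ 0.002 -0.001 -1.   ] F [-0.4 -5.4  4.4] M [-0.71 -0.03  0.19] w 0.0108 j [ 0.07  0.44  1.81 -0.    0.89  1.83]
pin shift px(x8) 18 -16 score 0.719
```

View pics/cl1.png

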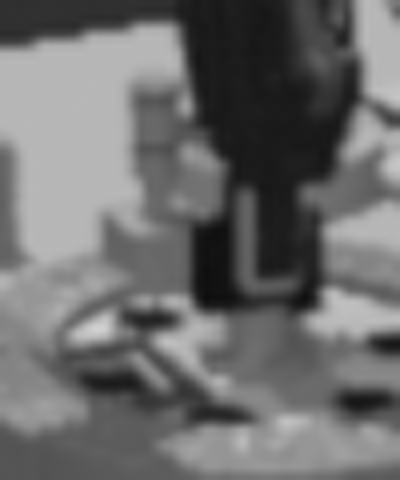

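Call:
{"name": "play_rows", "arguments": {
  "steps": [
    [[0,0,0,0.008,0],[0,0,0,0.016,0],[0,0,0,0.02,0]]
  ]
}}

```text
time: 22.12
tool_pos: [0.5291, 0.0787, 0.0599]
tool_rot: [0.994, -0.105, 0.001, 0.0]
ft_force: [-0.2, -5.8, 2.8]
gripper_width: 0.011
```

```bash
python3 chk.py; cp pics/cl.png pics/cl2.png
```

```text
t 22.12 p [0.5291 0.0787 0.0599] psi -1.7808 zax [ 0.002 -0.001 -1.   ] F [-0.2 -5.8  2.8] M [-0.77  0.04  0.15] w 0.011 j [ 0.07  0.44  1.81 -0.    0.89  1.85]
pin shift px(x8) -10 3 score 0.693
```

View pics/cl2.png

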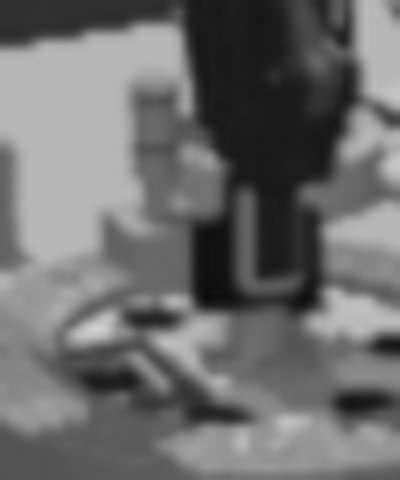

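No notch on the clockwise side; reversing past centre to the other side.

Call:
{"name": "play_rows", "arguments": {
  "steps": [
    [[0,0,0,-0.016,0],[0,0,0,-0.032,0],[0,0,0,-0.048,0],[0,0,0,-0.064,0],[0,0,0,-0.08,0],[0,0,0,-0.096,0],[0,0,0,-0.112,0],[0,0,0,-0.128,0],[0,0,0,-0.144,0],[0,0,0,-0.16,0],[0,0,0,-0.176,0],[0,0,0,-0.19,0]]
  ]
}}

```text
time: 23.68
tool_pos: [0.5291, 0.0791, 0.0599]
tool_rot: [1.0, -0.01, 0.001, 0.0]
ft_force: [-0.2, -4.3, 4.7]
gripper_width: 0.0103
```

```bash
python3 chk.py; cp pics/cl.png pics/cl3.png
```

```text
t 23.68 p [0.5291 0.0791 0.0599] psi -1.5912 zax [ 0.002 -0.001 -1.   ] F [-0.2 -4.3  4.7] M [-0.69  0.03 -0.14] w 0.0103 j [ 0.07  0.44  1.81 -0.    0.89  1.66]
pin shift px(x8) -1 -1 score 0.946
```

View pics/cl3.png

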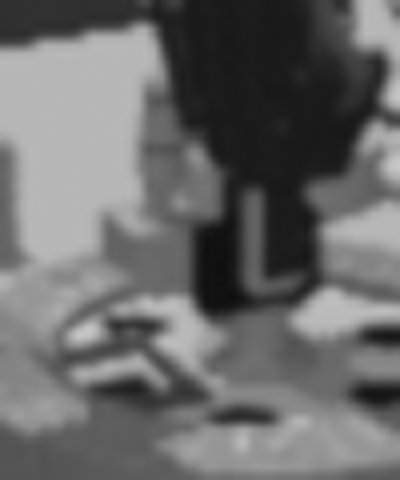

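Call:
{"name": "play_rows", "arguments": {
  "steps": [
    [[0,0,0,-0.008,0],[0,0,0,-0.016,0]]
  ]
}}

```text
time: 23.98
tool_pos: [0.5291, 0.0791, 0.0599]
tool_rot: [1.0, -0.002, 0.001, 0.0]
ft_force: [0.4, -5.7, 4.3]
gripper_width: 0.011
```

```bash
python3 chk.py
```

```text
t 23.98 p [0.5291 0.0791 0.0599] psi -1.5754 zax [ 0.002 -0.    -1.   ] F [ 0.4 -5.7  4.3] M [-0.64 -0.02 -0.1 ] w 0.011 j [ 0.07  0.44  1.81 -0.    0.89  1.65]
pin shift px(x8) 3 35 score 0.817
```

Call:
{"name": "play_rows", "arguments": {
  "steps": [
    [[0,0,0,-0.008,0],[0,0,0,-0.014,0]]
  ]
}}

```text
time: 24.28
tool_pos: [0.5291, 0.0791, 0.0599]
tool_rot: [1.0, 0.005, 0.001, 0.0]
ft_force: [0.7, -4.4, 2.9]
gripper_width: 0.0107
```

```bash
python3 chk.py; cp pics/cl.png pics/cl4.png
```

```text
t 24.27 p [0.5291 0.0791 0.0599] psi -1.5615 zax [ 0.002 -0.    -1.   ] F [ 0.7 -4.4  2.9] M [-0.61 -0.02 -0.13] w 0.0107 j [ 0.07  0.44  1.81 -0.    0.89  1.63]
pin shift px(x8) 2 36 score 0.84
```

View pics/cl4.png

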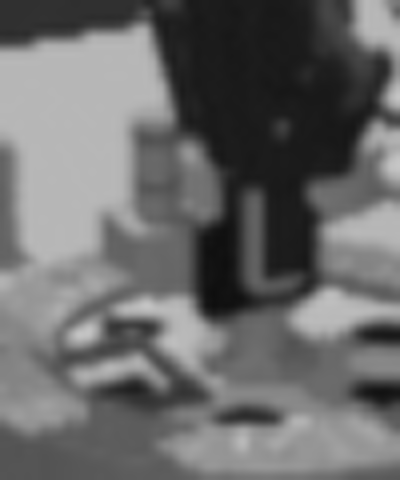

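The pin dropped about 4.5 px (≈14 mm). Torque stays at plain friction. Release and retreat.

Call:
{"name": "play_rows", "arguments": {
  "steps": [
    [[0,0,0,0,0.02],[0,0,0,0,0.035],[0,0,0,0,0.04],[0,0,-0.03,0,0.04],[0,0,-0.08,0,0.04],[0,0,-0.13,0,0.04],[0,0.06,-0.15,0,0.04],[0,0.12,-0.15,0,0.04],[0,0.18,-0.15,0,0.04],[-0.02,0.24,-0.15,0,0.04],[-0.04,0.3,-0.15,0,0.04],[-0.05,0.34,-0.15,0,0.04]]
  ]
}}

```text
time: 25.82
tool_pos: [0.4802, -0.2631, 0.2087]
tool_rot: [1.0, 0.004, -0.0, -0.0]
ft_force: [0.7, 0.5, 0.6]
gripper_width: 0.0404
```

```bash
cat > fin.py <<'E'
from st import *
state()
A=env.read_camera('scene');B=env.read_camera('top')
a=cv2.resize(A[160:230,265:345],None,fx=5,fy=5,interpolation=2);b=cv2.resize(B[140:225,205:285],None,fx=5,fy=5,interpolation=2)
h=max(a.shape[0],b.shape[0]);a=cv2.copyMakeBorder(a,0,h-a.shape[0],0,0,0)
cv2.imwrite('pics/fin.png',np.hstack([a,b]))
E
python3 fin.py
```

```text
t 25.82 p [ 0.4802 -0.2631  0.2087] psi -1.5631 zax [-0.  0. -1.] F [0.7 0.5 0.6] M [ 0.03 -0.    0.05] w 0.0404 j [-0.58  0.29  1.6  -0.    1.26  0.98]
```

View pics/fin.png

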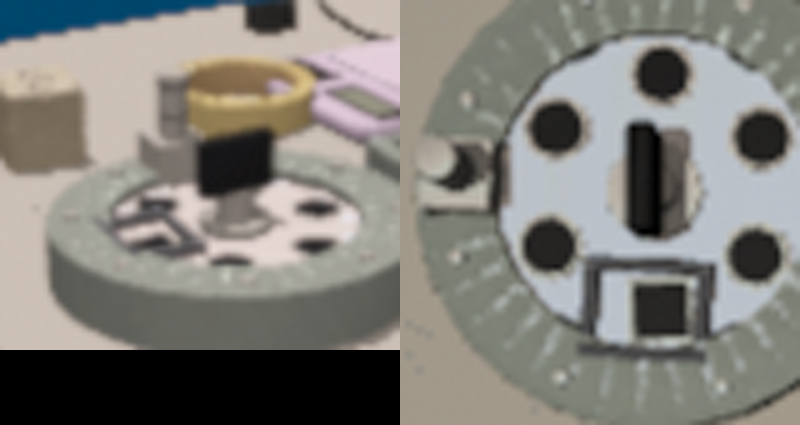

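```bash
python3 - <<'E'
from st import *
print("expect home",proj("scene",(.532,.1615,.094)),"up",proj("scene",(.532,.1615,.108)),"seen ~",(299.3,175))
print("expect top home",proj("top",(.532,.1615,.094)),"up",proj("top",(.532,.1615,.108)),"seen",(205+35/5-.5,140+158/5-.5))
s=atz("top",(205+262/5-.5,140+309/5-.5),.03);w=np.array([.528-.052*np.cos(-.0405),.0795-.052*np.sin(-.0405)])
print("port-window mm",(s[:2]-w)*1e3)
env.read_camera("scene"); print([(round(d['score'],2),np.round(d['rect'])) for d in env.masks_of("scene","lock_pin")])
E
```

```text
expect home [297.46991511 174.18965963] up [297.41320595 169.50601801] seen ~ (299.3, 175)
expect top home [211.65198654 172.13566796] up [210.01732976 171.13274162] seen (211.5, 171.1)
port-window mm [ 0.7377566  -4.08893799]
[(0.7, array([301., 250., 310., 291.])), (0.48, array([297., 175., 307., 186.]))]
```

The pin is home, and the port is about 4 mm from the window's centre (limit 9 mm). Handing in.

```bash
python3 -c "
from h import *
print(env.close_job())"
```

```text
the job is handed in; nothing more can be done
None
```

The job is handed in at about 26 s of the 72 s allowed. By my last checks the pin is fully home and the square port is inside the window; `close_job` gave no verdict.

- **Turning the wheel:** I gripped the bar knob and turned it about 1.57 rad clockwise. The top picture then showed the square port centred in the window.
- **Placing the pin:** I took the steel pin from its stand, not the blue look-alike, and eased it into the guide. No measured force passed about 2 N. I let go just above the wheel.
- **Finding the notch:** Turning clockwise to 0.15 rad found nothing. Coming back anticlockwise, the pin dropped at about 0.056 rad past centre, and I went on to about 0.07 rad. The torque stayed at ordinary friction, about 0.13 N m.

**Last checks:**
- **Pin height:** The pin's head top was at scene row about 175. I expected about 174 if home and 169.5 if still resting on the wheel.
- **Port position:** The port centre was about 4 mm from the window centre, against a limit of 9 mm.
- **Contact:** The gripper is well clear and the wrist forces are about zero.

**Disagreements:**
- **Camera offset:** The scene camera read about 1–2 px sideways of the top camera throughout.
- **Drift in the drop check:** The image match I used to watch for the drop drifted during the clockwise sweep, so I confirmed the pin's height by eye there.

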